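# Open the photometer's sample shutter to its latched half-way position

## Task

Get the soil-lab photometer ready for a sample: with the fingertips, push the orange tab of its sprung shutter away along its guide until the shutter is well past the brass stop pin, then let go so that it springs back and latches against the pin, half open, with the round sample port uncovered. Only push the tab, do not grasp anything, and leave the jar, the vial and the beaker standing where they are.

Things in the scene. Friction and masses are not known exactly. Their poses are not given: they have to be found in the camera images.
- photometer: White bench photometer, fixed. Flat aluminium deck 80 mm above the bench. Origin at bench level under the shutter guide's centre line; housing spans x -110 to +126, y -80 to +140 mm from it. +x: direction in which the shutter is pushed open; +y: to the left of that (display and keys); z up. Guide rails 10 mm high stand on the deck along x at y = +54 and y = -76 mm.
- port (a point): Centre of the round dark sample port, 28 mm across, flush with the deck (a closed dark disc, nothing falls in), at photometer x = -31, y = 0. Hidden under the tab while the shutter is closed.
- tab_face (a point): Centre of the flat upright push face of the shutter's orange tab, moving with it. It looks to photometer -x, is 95 mm wide (y) and spans 1 to 30 mm above the deck; this point is 18 mm above the deck. Behind it (+x) the tab slopes down to the black shutter plate: not pinchable. Closed, it lies at photometer x = -50 mm; the deck before it is free and flat for 58 mm.
- shutter (a joint): Shutter travel along photometer +x, m: 0 closed (start), 0.070 end stop. A spring pulls it to 0: 2.4 N closed, 8 N at the end stop; damping 25 N per m/s. From 0.006 to 0.036 the catch on its -y side rides over the stop pin (adds up to 3 N); beyond, the pin pops up behind the catch and, let go, the shutter rests on it at 0.036. Let go earlier, it springs shut.
- stop_pin (a joint): Sprung vertical brass stop pin, 8 mm across, m: 0 up (start and latched, 7.5 mm above the deck), about 0.006 when pressed down by the catch. Pressing it down lets the shutter close again.
- pin_top (a point): Top centre of the brass stop pin, at photometer x = +2, y = -60 mm, beside the shutter.
- jar_mid (a point): Centre of an amber glass jar with white cap, 54 mm across, 75 mm high, standing loose on the bench beside the photometer. Bystander.
- vial_mid (a point): Centre of a small clear glass vial with blue cap, 28 mm across, 65 mm high, standing loose beside the photometer. Bystander.
- beaker_mid (a point): Centre of an empty clear plastic beaker, 68 mm across, 80 mm high, standing loose beside the photometer. Bystander.

How it is judged:
On the way, in this order (a step that is already met when the one before it is completed fails the run):
1. the shutter is pushed past the stop pin (value of joint shutter above 0.0375 m and value of joint stop_pin below 0.002 m), for 0.05 s.
2. released, the shutter has come back and rests on the stop pin (value of joint shutter between 0.0335 and 0.0368 m and value of joint stop_pin below 0.002 m), for 0.2 s.
At the end, for the whole second after the job is handed in: The shutter rests latched on the raised stop pin (shutter travel 33.5 to 36.8 mm, still, pin pressed down less than 2 mm), and jar, vial and beaker stand within 20 mm of where they began (all of step 2 and velocity of joint shutter between -0.01 and 0.01 m/s and distance of each of jar_mid, vial_mid, beaker_mid from where it was at the start of the episode below 0.02 m); the robot touches nothing.
It fails at once if a bystander (jar, vial or beaker) was lifted, carried, shoved more than 20 mm or knocked over (distance of any of jar_mid, vial_mid, beaker_mid from where it was at the start of the episode above 0.02 m or angle between any of jar_mid, vial_mid, beaker_mid's own z axis and vertical above 0.4 rad).
It also fails if it takes over 38 s, if anything falls off the work surface, if the arm or the gripper's body presses on something with over 40 N, if the wrist force passes 120 N, or if a joint passes its speed limit or range.

## Robot

A 7-joint arm with a two-finger parallel gripper is mounted at the origin on the work surface. World frame = base frame: x ahead of the robot, y to its left, z up, the work surface at z = 0. Lengths are in m, angles in rad, forces in N, time in s.
With the tool pointing down it reaches from about 0.35 to 0.9 m from the base axis. Payload 8.1 kg.
Tool frame: the origin (TCP) lies at the very end of the fingers, on their centre line; the grasp point (between the pads) lies 19 mm behind it (arm.grip_depth is the distance from the TCP to the grasp point, in m); x points along the fingers, z is the direction in which the jaws open and shut, and the axes are right-handed (so a half turn about x gives the same grasp; the last joint's range is limited). The gripper opens to 92 mm and grips with 3 to 60 N. Pads are 19 mm wide; open, the fingers measure 130 mm over their backs; the gripper's body (75 mm by 190 mm) begins 47 mm behind the grasp point.
Start: joints at [-1.209, 0.434, 0.025, 1.573, -0.012, 1.134, -0.075], TCP at [0.28, 0.559, 0.227] pointing down, gripper open.
Joint ranges: [-2.62, 2.62], [-0.44, 2.09], [-1.27, 1.32], [0.08, 2.57], [-1.32, 4.46], [0.12, 2], [-2.74, 2.74]. Speed limits (rad/s): [2.22, 2.22, 3.01, 3.01, 3.14, 3.14, 3.14].

## Interface

Orientations are given as a rotation vector (axis times angle).
In Python, from cell import status, cams, arm gives the robot as it stands. The module is installed in compiled form; this text tells all that it offers.
- The arm moves only by the tool step_arm, never from a script. Its argument "rows" is a list of rows, each a list of 7 numbers: the gripper command: -1 is fully open, 1 is shut, values between are in proportion, then the shift along the tool's x, y, z as a fraction of full scale, then the turn, a rotation vector about the tool's x, y, z as a fraction of full scale. In form: [[grip, x, y, z, rx, ry, rz], ...]. A call has 1 to 12 rows; each row is the pose to reach, as a shift and turn from the pose commanded when the call began, along the tool's axes at that moment; what a row does not reach only later rows make up. Full scale, the value 1, is 80 cm for a shift and 60 degrees for a turn. A row lasts 1/12 s, in which the tool goes at most 41.7 mm and 7.16 degrees, less where a joint would pass 70% of its speed; a pose out of reach is approached as far as the arm can. A call with a number of a shift or a turn outside -1 to 1 is refused whole. A call with a gripper value outside its range is refused whole. The fingers move at their own pace and stop on an object; "newtons" is the grip in N (left out, the last holds). Time passes only in rows, so rows that repeat a pose let the fingers close. It gives the time, the measured TCP pose, the force and the opening at its end, in the units of the state.
- status.observe(): the state, without advancing time (a new reading comes with each control period).
- cams.get_image(name): name is "scene" or "top" or "wrist"; returns a dict with "pixels" (400x640x3 uint8, red, green, blue), "range_z" (400x640 float32, m along the optical axis (not along the pixel's ray), 0 where there is no reading), "camera_matrix" (3x3 intrinsics, pixels), "eye" and "attitude" of the camera in the world; the wrist camera has in their place "tool_from_camera" (4x4, takes a point from camera to tool coordinates, whose origin is the TCP and whose axes are the tool frame's). Camera axes: x right, y down, z forward; pixel columns grow to the right and rows downward; lengths in m; the calibration is good to about 2 mm. A picture is of the moment at which its call begins: read the wrist's pose just before it.
- arm.sign_off(): hands the job in, once; it reports no verdict.
The state is a dict: "clock": time; "joints": joint angles; "dq": joint speeds; "joint_efforts": joint torques, N m; "position": TCP position; "ee_rot": TCP orientation; "force": force on the tool from outside, world axes, zero at the start; "ft_torque": the same for the moment, N m; "width": opening from 0.0 (shut) to 1.0 (fully open).
Only numpy, scipy, OpenCV 4.12 (cv2) and the standard library are available. Lean on these libraries where they do the work, as an engineer would, in place of code of your own. Each camera call takes 0.05 s, during which the arm holds its last target.

## Working session

There is one attempt and no reset: what is moved stays moved. The work goes in short steps, Python scripts to look and compute and a tool call to move; the robot and the scene stay as the last step left them, time stands still between calls to the robot, and variables do not carry over. Pictures are saved under pics/ and viewed, and the job is handed in when it is done.

Besides the shell and the picture viewer there is one more tool, called after "Request:" as a command line: name --pt "numbers of a row" for each row, then --argument value for the rest. step_arm: Moves the arm, as the interface text tells. Its arguments: {"type":"object","properties":{"rows":{"type":"array","items":{"type":"array","items":{"type":"number"}}},"newtons":{"type":"number"}},"required":["rows"]}

```bash
mkdir -p pics
cat > h.py <<'E'
import numpy as np,cv2
from scipy.spatial.transform import Rotation as R
from cell import status,cams,arm
def save(n,im): cv2.imwrite('pics/'+n+'.png',cv2.cvtColor(im['pixels'],cv2.COLOR_RGB2BGR))
def att(im):
    a=np.array(im['attitude'],float)
    return a if a.shape==(3,3) else (R.from_rotvec(a).as_matrix() if a.size==3 else R.from_quat(a).as_matrix())
def pts(im):
    d=im['range_z'];K=im['camera_matrix'];v,u=np.mgrid[:400,:640]
    c=np.stack([(u-K[0,2])/K[0,0]*d,(v-K[1,2])/K[1,1]*d,d],-1)
    return c@att(im).T+np.array(im['eye'])
E
python3 - <<'E'
from h import *
s=status.observe();print(s)
for n in('scene','top'):
    im=cams.get_image(n);save(n+'0',im);print(n,im['camera_matrix'],im['eye'],im['attitude']);np.save(n+'0.npy',im,allow_pickle=True)
E
```

```text
{'clock': 0.0, 'joints': array([-1.2086184 ,  0.435212  ,  0.02496479,  1.57407881, -0.01161259,
        1.13396651, -0.07513121]), 'dq': array([ 0.00063999, -0.00277768,  0.00078455,  0.00066974,  0.00222534,
       -0.0002564 , -0.00081017]), 'joint_efforts': array([ 5.22905684e-04, -6.67858958e+01,  9.85351056e-01, -3.14471269e+01,
       -6.04436221e-02,  4.28875198e-02,  1.89669454e-04]), 'position': array([0.27996176, 0.55824061, 0.22595875]), 'ee_rot': array([-0.86122311,  1.39521199,  0.85974734]), 'force': array([-0.00830142, -0.15190448, -0.19457951]), 'ft_torque': array([-0.01387156,  0.03750948,  0.03699168]), 'width': 0.9985384824723857}
scene [[390.16214924   0.         320.09646121]
 [  0.         390.16214924 197.17950626]
 [  0.           0.           1.        ]] [ 0.96463691 -0.44679796  0.63657319] [-2.18802912 -0.67956307  0.32526541]
top [[487.1626763    0.         325.54745522]
 [  0.         487.1626763  202.85647831]
 [  0.           0.           1.        ]] [0.43439703 0.0953324  1.3464876 ] [-2.1813448   2.13528638 -0.15997978]
```

View pics/scene0.png

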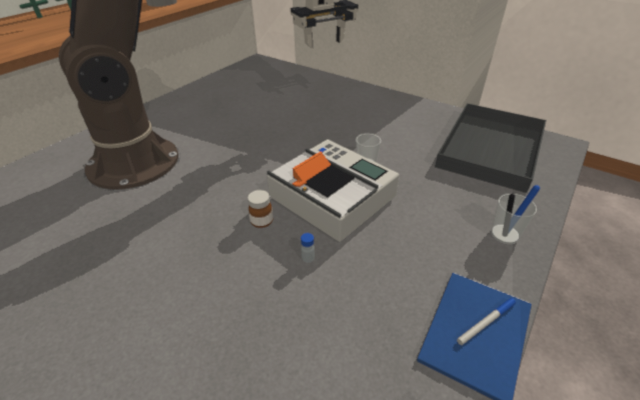

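View pics/top0.png

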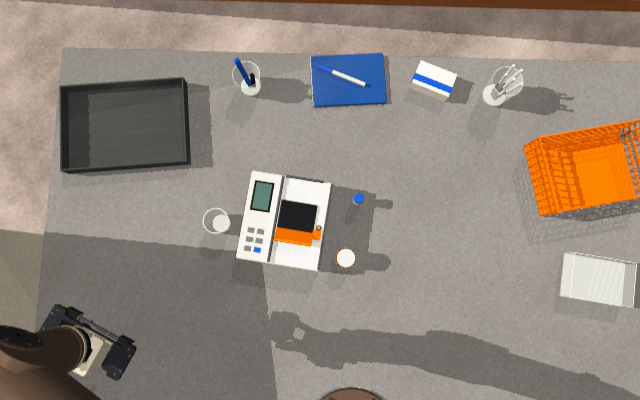

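The scene view shows the photometer at about (333,185), with the jar at (260,208), the vial at (307,248) and the beaker at (368,148). In the top view the tab is at (297,238), the plate at (298,216) and the pin at about (319,229). The beaker is at (216,221), the jar at (346,258) and the vial at (359,199).

Run:
```python
from h import *
P={}
for n in('scene','top'):
    im=np.load(n+'0.npy',allow_pickle=True).item();p=pts(im);P[n]=(im,p)
    r,g,b=[im['pixels'][...,i].astype(int) for i in range(3)]
    m=(r>150)&(g<130)&(b<70)&(np.hypot(p[...,0]-.45,p[...,1]-.12)<.25)
    k,l,st,c=cv2.connectedComponentsWithStats(m.astype(np.uint8))
    for i in range(1,k):
        if st[i,4]>30:
            q=p[l==i];print(n,st[i],np.round(q.mean(0),4),np.round(np.percentile(q,[1,99],axis=0),4).tolist())
    # deck / housing white near
    near=(np.hypot(p[...,0]-.42,p[...,1]-.15)<.2)
    w=near&(p[...,2]>.07)&(p[...,2]<.1)
    q=p[w];print(n,'z med',np.median(q[:,2]),len(q))
    if n=='top':
        k,l,st,c=cv2.connectedComponentsWithStats(w.astype(np.uint8));print(st)
        i=1+np.argmax(st[1:,4]); q=p[l==i]
        rr=cv2.minAreaRect(q[:,:2].astype(np.float32));print(rr,cv2.boxPoints(rr))
im,p=P['top']
for u,v in((346,258),(359,199),(216,221),(319,229),(297,240)):print(u,v,p[v,u])
cv2.imwrite('pics/topc.png',cv2.resize(cv2.cvtColor(im['pixels'],cv2.COLOR_RGB2BGR)[160:285,190:390],None,fx=4,fy=4,interpolation=cv2.INTER_CUBIC))
im,p=P['scene']
cv2.imwrite('pics/scenec.png',cv2.resize(cv2.cvtColor(im['pixels'],cv2.COLOR_RGB2BGR)[125:265,235:415],None,fx=4,fy=4,interpolation=cv2.INTER_CUBIC))
s=status.observe();print(R.from_rotvec(s['ee_rot']).as_matrix().round(3))
```

```text
scene [293 152  37  34 581] [0.5167 0.1544 0.0977] [[0.497, 0.0945, 0.086], [0.5353, 0.205, 0.1107]]
scene z med 0.08143247818162014 3711
top [274 227  43  19 437] [0.5177 0.1578 0.0976] [[0.4931, 0.1058, 0.0845], [0.5365, 0.2062, 0.1116]]
top z med 0.08140353002100964 5333
[[     0      0    640    400 250667]
 [   236    197     94     74   5073]
 [   284    236      1      1      1]
 [   286    237      1      2      2]
 [   337    248     18     19    257]]
((0.5343039035797119, 0.18878144025802612), (0.21980798244476318, 0.18426120281219482), 81.9787368774414) [[0.4277386  0.09280867]
 [0.610197   0.06709675]
 [0.6408692  0.28475422]
 [0.4584108  0.31046614]]
346 258 [0.46293955 0.02312261 0.07164978]
359 199 [ 0.62007388 -0.00972764  0.06298717]
216 221 [0.55815247 0.37878298 0.00717774]
319 229 [0.53606067 0.09505017 0.08361694]
297 240 [0.50527366 0.15049413 0.102204  ]
[[-0.001 -0.894  0.448]
 [-0.001  0.448  0.894]
 [-1.    -0.    -0.001]]
```

View pics/topc.png

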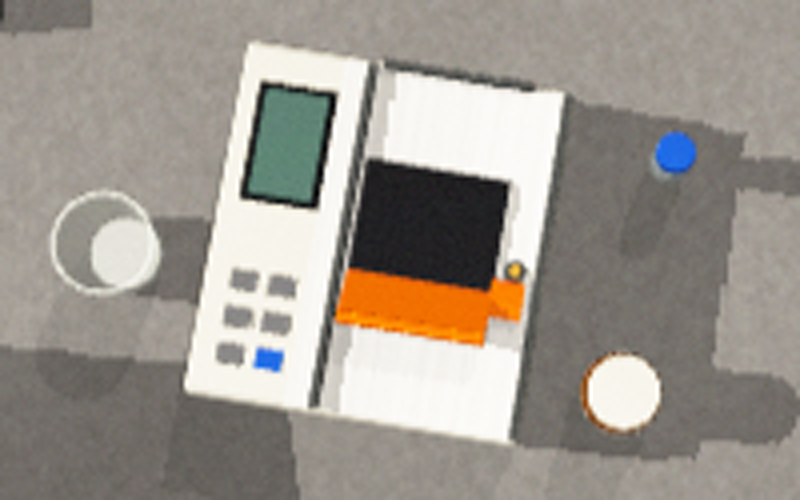

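View pics/scenec.png

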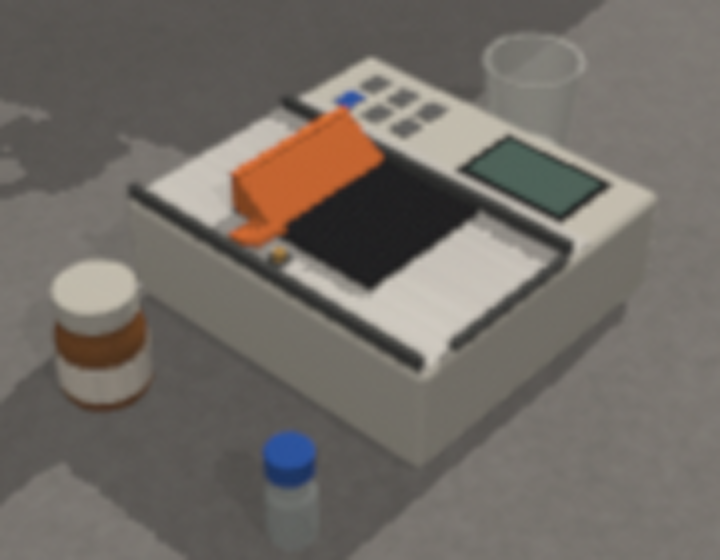

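Run:
```python
from h import *
im=np.load('top0.npy',allow_pickle=True).item();p=pts(im)
w=(np.hypot(p[...,0]-.54,p[...,1]-.17)<.26)&(p[...,2]>.06)&(p[...,2]<.125)
k,l,st,c=cv2.connectedComponentsWithStats(w.astype(np.uint8));i=1+np.argmax(st[1:,4])
# rays onto plane z=.08 for the mask
K=im['camera_matrix'];A=att(im);e=np.array(im['eye'])
def ray(u,v,z):
    d=np.stack([(u-K[0,2])/K[0,0],(v-K[1,2])/K[1,1],np.ones_like(u,float)],-1)@A.T
    return e+d*((z-e[2])/d[...,2])[...,None]
v,u=np.nonzero(l==i);q=ray(u*1.,v*1.,.0805)
rr=cv2.minAreaRect(q[:,:2].astype(np.float32));bx=cv2.boxPoints(rr);print(rr);print(bx)
cs=[ (bx[(j+1)%4]-bx[j]) for j in range(4)]
ex=max(cs,key=lambda d:d[0]/np.linalg.norm(d));ex=ex/np.linalg.norm(ex);ey=np.array([-ex[1],ex[0]])
print('yaw',np.degrees(np.arctan2(ex[1],ex[0])))
o=np.array(rr[0])-8/1000*ex-.030*ey;print('origin',o)
print('port',o-.031*ex,'face',o-.05*ex,'pin',o+.002*ex-.06*ey)
r,g,b=[im['pixels'][...,j].astype(int) for j in range(3)]
m=(r>150)&(g<130)&(b<70)&(np.hypot(p[...,0]-.52,p[...,1]-.15)<.1)
q=p[m];L=np.c_[(q[:,:2]-o)@ex,(q[:,:2]-o)@ey,q[:,2]]
for y0 in np.arange(-.07,.06,.01):
    s=L[(L[:,1]>=y0)&(L[:,1]<y0+.01)]
    if len(s):print(round(y0,2),s[:,0].min().round(4),s[:,0].max().round(4),s[:,2].max().round(4),len(s))
for n,(x,z) in dict(jar=((346,258),.0),vial=((359,199),0),).items():
    pp=p[x[1],x[0]];d=pp[:2]-o;print(n,d@ex,d@ey)
```

```text
((0.560192346572876, 0.1846545934677124), (0.21881428360939026, 0.2366713583469391), 81.94436645507812)
[[0.42769262 0.09290995]
 [0.6620286  0.05974411]
 [0.69269204 0.27639922]
 [0.45835608 0.30956507]]
yaw -8.055634
origin [0.54806725 0.1560717 ]
port [0.51737314 0.16041587] face [0.49856063 0.16307843] pin [0.54163944 0.09638348]
-0.07 -0.0194 -0.0064 0.0944 5
-0.06 -0.0304 -0.0012 0.0959 21
-0.05 -0.0498 -0.0091 0.1126 42
-0.04 -0.0507 -0.0156 0.1108 47
-0.03 -0.0504 -0.0155 0.1109 45
-0.02 -0.0504 -0.0157 0.1123 45
-0.01 -0.0504 -0.0154 0.1144 48
0.0 -0.0506 -0.0151 0.1136 45
0.01 -0.0504 -0.0155 0.1133 48
0.02 -0.0505 -0.015 0.1111 48
0.03 -0.0504 -0.0165 0.1113 44
0.04 -0.0505 -0.0151 0.1112 35
jar -0.06565693460323681 -0.1435665423432254
vial 0.09453032280886328 -0.15407268162004384
```

Request:
step_arm --pt "1 0 -0.424 -0.333 -0.309 0 0" --pt "1 0 -0.424 -0.333 -0.309 0 0" --pt "1 0 -0.424 -0.333 -0.309 0 0" --pt "1 0 -0.424 -0.333 -0.309 0 0" --pt "1 0 -0.424 -0.333 -0.309 0 0" --pt "1 0 -0.424 -0.333 -0.309 0 0" --pt "1 0 -0.424 -0.333 -0.309 0 0" --pt "1 0 -0.424 -0.333 -0.309 0 0" --pt "1 0 -0.424 -0.333 -0.309 0 0" --pt "1 0 -0.424 -0.333 -0.309 0 0" --pt "1 0 -0.424 -0.333 -0.309 0 0" --pt "1 0 -0.424 -0.333 -0.309 0 0"

```text
clock: 1.1
position: [0.4656, 0.1635, 0.2266]
ee_rot: [-1.1, 1.277, 1.098]
force: [-0.6, 0.1, 0.3]
width: 0.178
```

```bash
cat >> h.py <<'E'
O=np.array([.5481,.1561]);EX=np.array([.9901,-.1401]);EY=np.array([.1401,.9901])
def st():
    s=status.observe();d=s['position'][:2]-O
    print('t',s['clock'],'local mm',(1000*np.array([d@EX,d@EY,s['position'][2]])).round(1),'F local',np.round([s['force'][:2]@EX,s['force'][:2]@EY,s['force'][2]],2),'w',s['width'])
    Rm=R.from_rotvec(s['ee_rot']).as_matrix();print('tool z yaw',np.degrees(np.arctan2(Rm[1,2],Rm[0,2])),'x',Rm[:,0].round(3));return s
E
python3 - <<'E'
from h import *
st()
im=cams.get_image('wrist');save('w1',im);np.save('w1.npy',im,allow_pickle=True)
st()
E
```

```text
t 1.1 local mm [-82.7  -4.3 226.6] F local [-0.65  0.03  0.31] w 0.17763530056630997
tool z yaw 81.47453367450889 x [ 0.    -0.002 -1.   ]
t 1.15 local mm [-84.2  -1.5 226.6] F local [-0.27  0.93  0.53] w 0.1308250297721326
tool z yaw 81.64849841777186 x [-0. -0. -1.]
```

View pics/w1.png

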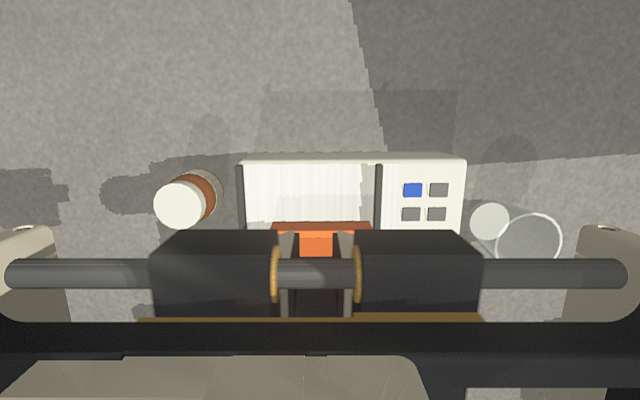

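The wrist view shows the orange tab's front edge at rows 222–231, columns 272–372, just ahead of the fingers. The jar is at (182,204) and the beaker at (515,235), both clear of them. I'll check the face position in this view too.

Run:
```python
from h import *
s=st()
im=np.load('w1.npy',allow_pickle=True).item()
K=im['camera_matrix'];d=im['range_z'];v,u=np.mgrid[:400,:640]
c=np.stack([(u-K[0,2])/K[0,0]*d,(v-K[1,2])/K[1,1]*d,d],-1)
T=np.array(im['tool_from_camera']);t=c@T[:3,:3].T+T[:3,3]
w=t@R.from_rotvec(s['ee_rot']).as_matrix().T+s['position']
r,g,b=[im['pixels'][...,j].astype(int) for j in range(3)]
m=(r>120)&(g<110)&(b<70)&(d>0)&(w[...,2]>.078)&(w[...,2]<.13)&(v<260)&(u>250)
q=w[m];L=np.c_[(q[:,:2]-O)@EX,(q[:,:2]-O)@EY,q[:,2]]
print(len(L),np.percentile(L,[2,10,50,90,98],axis=0).round(4))
q=w[205,300];print('deck',q)
f=t[(v>225)&(v<320)&(u>270)&(u<360)&(d>0)&(t[...,0]>-.12)]
# finger extents near tip in tool frame
for a,b_ in((-.02,.003),(-.04,-.02),(-.06,-.04),(-.08,-.06)):
    z=t[(d>0)&(t[...,0]>a)&(t[...,0]<b_)&(abs(t[...,1])<.06)&(abs(t[...,2])<.1)]
    if len(z):print(a,len(z),z.min(0).round(3),z.max(0).round(3))
```

```text
t 1.15 local mm [-84.2  -1.5 226.6] F local [-0.27  0.93  0.53] w 0.1308250297721326
tool z yaw 81.64849841777186 x [-0. -0. -1.]
784 [[-0.0532 -0.0412  0.0825]
 [-0.053  -0.0332  0.0841]
 [-0.0528  0.0022  0.0935]
 [-0.0524  0.0391  0.1032]
 [-0.0185  0.0476  0.1058]]
deck [0.47712826 0.14913902 0.08076699]
-0.02 604 [-0.02  -0.001 -0.018] [0.001 0.012 0.018]
-0.04 464 [-0.037 -0.01  -0.016] [-0.02   0.012  0.016]
-0.06 631 [-0.06  -0.009 -0.011] [-0.04   0.011  0.011]
-0.08 10825 [-0.08  -0.028 -0.086] [-0.06   0.037  0.087]
```

Request:
step_arm --pt "1 0.04 0 0 0 0 0" --pt "1 0.08 0 0 0 0 0" --pt "1 0.12 0 0 0 0 0" --pt "1 0.145 0 0 0 0 0" --pt "1 0.16 0 0 0 0 0" --pt "1 0.166 0 0 0 0 0" --pt "1 0.166 0 0 0 0 0" --pt "1 0.166 0 0 0 0 0"

```text
clock: 1.82
position: [0.4638, 0.1696, 0.0943]
ee_rot: [-1.105, 1.272, 1.106]
force: [-0.0, -1.2, 0.5]
width: 0.01
```

Run:
```python
from h import *
st()
im=cams.get_image('scene');save('s2',im)
cv2.imwrite('pics/s2c.png',cv2.resize(cv2.cvtColor(im['pixels'],cv2.COLOR_RGB2BGR)[65:265,215:415],None,fx=3,fy=3,interpolation=cv2.INTER_CUBIC))
```

```text
t 1.8167 local mm [-85.3   1.5  94.3] F local [ 0.15 -1.18  0.49] w 0.010258011650252662
tool z yaw 81.98169555126802 x [-0.  0. -1.]
```

View pics/s2c.png

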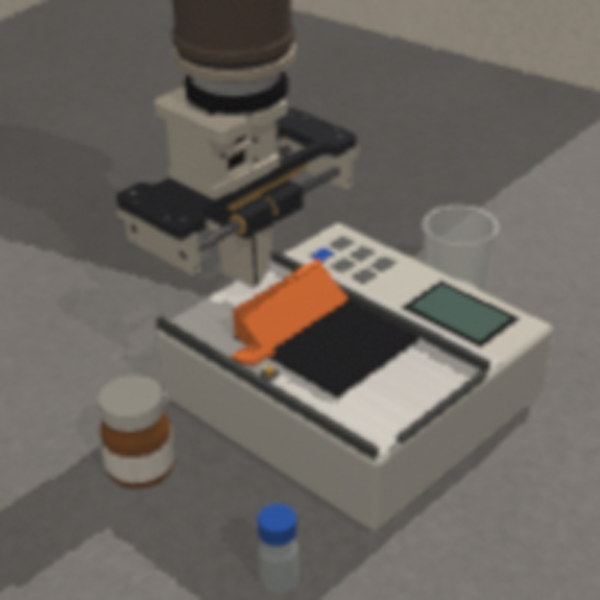

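The closed fingers stand on the deck side of the face, centred in front of the tab at about (250,270) in the crop, and everything else is clear. Next I'll push along photometer +x, which is tool -y.

Request:
step_arm --pt "1 0 -0.01 0 0 0 0" --pt "1 0 -0.02 0 0 0 0" --pt "1 0 -0.03 0 0 0 0" --pt "1 0 -0.04 0 0 0 0" --pt "1 0 -0.05 0 0 0 0" --pt "1 0 -0.06 0 0 0 0" --pt "1 0 -0.07 0 0 0 0" --pt "1 0 -0.08 0 0 0 0" --pt "1 0 -0.09 0 0 0 0" --pt "1 0 -0.098 0 0 0 0" --pt "1 0 -0.1 0 0 0 0" --pt "1 0 -0.1 0 0 0 0"

```text
clock: 2.87
position: [0.5421, 0.1575, 0.0931]
ee_rot: [-1.103, 1.276, 1.107]
force: [-6.5, 2.9, -0.9]
width: 0.006
```

Run:
```python
from h import *
st()
im=cams.get_image('scene');save('s3',im)
cv2.imwrite('pics/s3c.png',cv2.resize(cv2.cvtColor(im['pixels'],cv2.COLOR_RGB2BGR)[65:265,215:415],None,fx=3,fy=3,interpolation=cv2.INTER_CUBIC))
st()
p=pts(im);r,g,b=[im['pixels'][...,j].astype(int) for j in range(3)]
m=(r>140)&(g<130)&(b<70)&(np.hypot(p[...,0]-.54,p[...,1]-.15)<.12)&(p[...,2]>.08)
q=p[m];L=np.c_[(q[:,:2]-O)@EX,(q[:,:2]-O)@EY,q[:,2]]
h=L[L[:,2]>.104];print('ridge x',np.percentile(h[:,0],[2,50,98]))
im=np.load('scene0.npy',allow_pickle=True).item()
p=pts(im);r,g,b=[im['pixels'][...,j].astype(int) for j in range(3)]
m=(r>140)&(g<130)&(b<70)&(np.hypot(p[...,0]-.54,p[...,1]-.15)<.12)&(p[...,2]>.08)
q=p[m];L=np.c_[(q[:,:2]-O)@EX,(q[:,:2]-O)@EY,q[:,2]]
h=L[L[:,2]>.104];print('ridge x start',np.percentile(h[:,0],[2,50,98]))
```

```text
t 2.8667 local mm [-6.1  0.6 93.1] F local [-6.83  1.96 -0.93] w 0.005718093372603019
tool z yaw 81.91544096385044 x [-0.004  0.    -1.   ]
t 2.9167 local mm [-6.3  0.5 93.2] F local [-6.53  1.12  0.  ] w 0.004557540173305711
tool z yaw 81.9230781521872 x [-0.004  0.    -1.   ]
ridge x [0.00570982 0.0128916  0.0190088 ]
ridge x start [-0.04919051 -0.0427122  -0.03594104]
```

View pics/s3c.png

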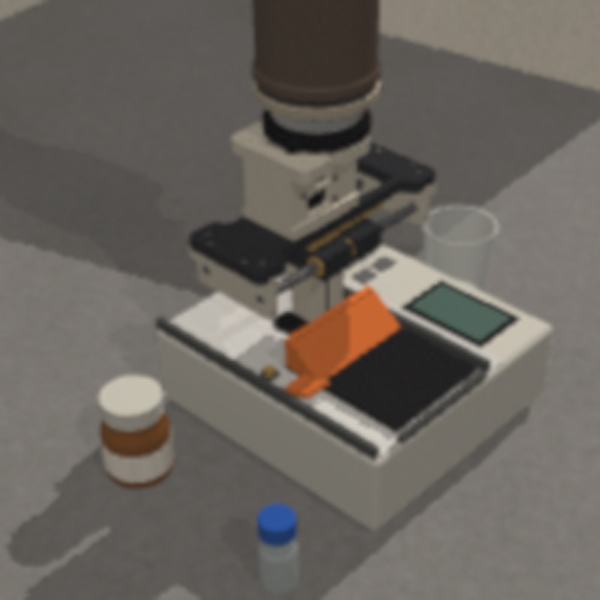

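The shutter has travelled about 55 mm. The catch at (308,387) is past the brass pin at (268,372), and the 6.5 N reading fits the spring. Now I'll back off steadily.

Request:
step_arm --pt "1 0 0.006 0 0 0 0" --pt "1 0 0.012 0 0 0 0" --pt "1 0 0.018 0 0 0 0" --pt "1 0 0.024 0 0 0 0" --pt "1 0 0.03 0 0 0 0" --pt "1 0 0.038 0 0 0 0" --pt "1 0 0.048 0 0 0 0" --pt "1 0 0.06 0 0 0 0" --pt "1 0 0.072 0 0 0 0" --pt "1 0 0.08 0 0 0 0" --pt "1 0 0.08 0 0 0 0" --pt "1 0 0.08 0 0 0 0"

```text
clock: 3.92
position: [0.4796, 0.1664, 0.0942]
ee_rot: [-1.105, 1.272, 1.105]
force: [0.7, 0.0, 0.2]
width: 0.008
```

Request:
step_arm --pt "1 -0.03 0 0 0 0 0" --pt "1 -0.06 0 0 0 0 0" --pt "1 -0.1 0 0 0 0 0" --pt "1 -0.14 0 0 0 0 0" --pt "1 -0.17 0.03 0 0 0 0" --pt "1 -0.19 0.06 0 0 0 0" --pt "1 -0.2 0.09 0 0 0 0" --pt "1 -0.2 0.1 0 0 0 0" --pt "1 -0.2 0.1 0 0 0 0" --pt "1 -0.2 0.1 0 0 0 0"

```text
clock: 4.75
position: [0.4012, 0.1774, 0.2539]
ee_rot: [-1.105, 1.272, 1.104]
force: [0.2, -0.4, 0.2]
width: 0.005
```

Run:
```python
from h import *
st()
for n in('scene','top'):
    im=cams.get_image(n);i0=np.load(n+'0.npy',allow_pickle=True).item()
    if n=='scene':cv2.imwrite('pics/s4c.png',cv2.resize(cv2.cvtColor(im['pixels'],cv2.COLOR_RGB2BGR)[115:265,215:415],None,fx=4,fy=4,interpolation=cv2.INTER_CUBIC))
    else: save('t4',im)
    for k,I in(('start',i0),('now',im)):
        p=pts(I);r,g,b=[I['pixels'][...,j].astype(int) for j in range(3)]
        m=(r>140)&(g<130)&(b<70)&(np.hypot(p[...,0]-.54,p[...,1]-.15)<.12)&(p[...,2]>.08)
        q=p[m];L=np.c_[(q[:,:2]-O)@EX,(q[:,:2]-O)@EY,q[:,2]];h=L[L[:,2]>.104]
        print(n,k,'ridge',np.percentile(h[:,0],[2,50,98]).round(4) if len(h) else None)
        def obj(mm):return p[mm][:,:3].mean(0).round(4),mm.sum()
        near=lambda x,y:(np.hypot(p[...,0]-x,p[...,1]-y)<.05)&(p[...,2]>.03)&(p[...,2]<.1)
        print('  jar',obj(near(.463,.02)),'vial',obj(near(.62,-.01)),'beaker',obj((np.hypot(p[...,0]-.56,p[...,1]-.36)<.06)&(p[...,2]>.004)&(p[...,2]<.1)))
```

```text
t 4.75 local mm [-148.5    0.5  253.9] F local [ 0.21 -0.36  0.24] w 0.005236492749760223
tool z yaw 81.92071182900779 x [ 0.001  0.    -1.   ]
scene start ridge [-0.0492 -0.0427 -0.0359]
  jar (array([0.4737, 0.0167, 0.0598]), np.int64(583)) vial (array([ 0.6282, -0.013 ,  0.0533]), np.int64(240)) beaker (array([0.5583, 0.3635, 0.0621]), np.int64(544))
scene now ridge [-0.0137 -0.0075 -0.0007]
  jar (array([0.4736, 0.0168, 0.0597]), np.int64(586)) vial (array([ 0.6282, -0.013 ,  0.053 ]), np.int64(241)) beaker (array([0.5582, 0.3635, 0.0621]), np.int64(547))
top start ridge [-0.1041 -0.0428 -0.0354]
  jar (array([0.4642, 0.0266, 0.0691]), np.int64(327)) vial (array([ 0.6231, -0.0074,  0.0594]), np.int64(100)) beaker (array([0.5577, 0.3692, 0.0389]), np.int64(520))
top now ridge [-0.1041 -0.0071 -0.0008]
  jar (array([0.4641, 0.0266, 0.0694]), np.int64(326)) vial (array([ 0.6231, -0.0074,  0.0593]), np.int64(100)) beaker (array([0.5577, 0.3704, 0.0394]), np.int64(518))
```

View pics/s4c.png

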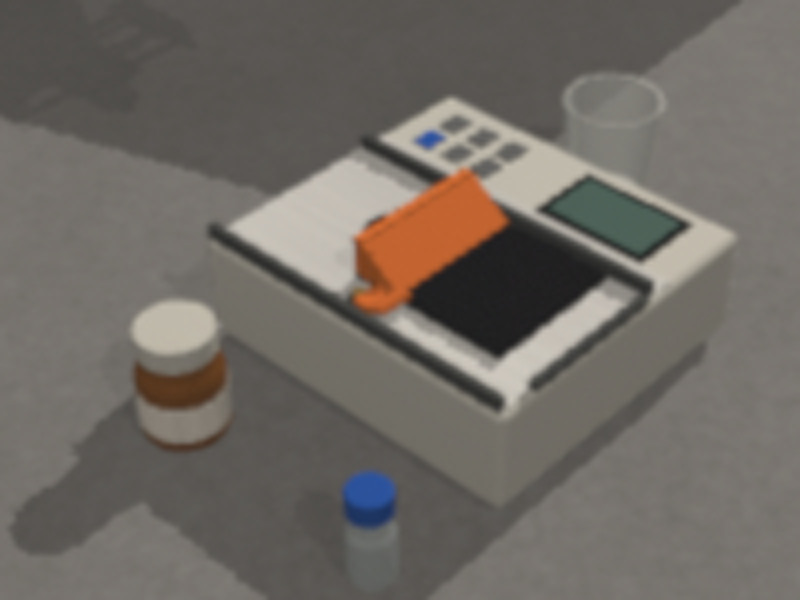

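View pics/t4.png

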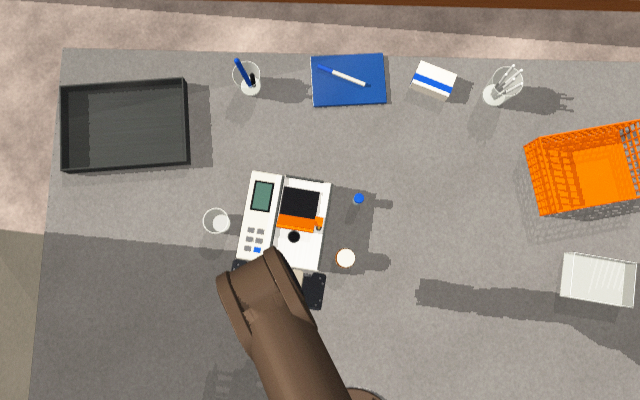

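The shutter rests at about 35.5 mm, with the catch against the pin at about (360,293) in the scene crop. The round port is uncovered, at (293,237) in the top view. The jar, vial and beaker haven't moved, so I'm handing the job in.

```bash
python3 -c "
from h import *
st();print(arm.sign_off())"
```

```text
t 4.85 local mm [-148.     0.3  253.4] F local [ 0.11 -0.46  0.02] w 0.006067909721071705
tool z yaw 81.85142954520468 x [-0.    -0.001 -1.   ]
the job is handed in; nothing more can be done
None
```

The shutter is latched half open against the brass pin, with the sample port uncovered, and I've handed the job in. I pushed the orange tab with closed fingertips to about 55 mm of travel at about 6.5 N. Then I backed off, let it spring back, and raised the arm clear. It took 4.9 s.

- **Shutter:** the tab moved about 35.2 mm (scene camera) and 35.7 mm (top camera) from closed, within the 33.5–36.8 mm window. The pin's height was not measured; that it is up is judged from the pictures and from the shutter staying put.
- **Bystanders:** the jar and vial measured within 0.3 mm of where they began. The top camera put the beaker 1.2 mm off and the scene camera 0.1 mm, which is within measurement noise.
- **Arm:** it is clear of everything, with about 0.5 N on the force sensor, in line with its readings in free air.
- **Disagreement:** one wrist-camera reading put the tab face at -53 mm instead of -50 mm. The arm was still settling when that picture was taken, so I used the top-camera value.

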